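Stow a capped writing brush in its case

TASK

Put the capped writing brush that lies on the brush rest away in the empty place of the open brush case: press its handle down into the two brass spring clips, cap towards the bored end block, until it has snapped right home in both, then slide it along in the clips until the nose of the cap comes up against the sprung cork pad inside its hole and stays bearing on it, and let go. Go by feel and push the cap only lightly on the pad, do not force the clips, and leave the other brush and the things on the desk where they are.

Things in the scene. Friction and masses are not known exactly. Their poses are not given: they have to be found in the camera images.
- brush: capped writing brush lying in the rest: straight round handle 16 mm across and 182 mm long, then a black collar, then a round cap 28 mm across and 90 mm long with a flat nose; 285 mm long in all, 60 to 105 g. Origin on the axis of the handle, 96 mm from its butt end; x runs along the axis to the nose of the cap (its y and z may be rolled). It balances 53 mm from the origin towards the cap
- brush_nose (a point): centre of the flat nose face of the cap, on the brush's axis, 189 mm from the brush's origin along its +x
- brush_butt (a point): centre of the plain end of the handle, on the brush's axis, 96 mm from the brush's origin along its -x
- case: the open wooden brush case, fixed: tray 390 x 184 x 40 mm, walls 8 mm, floor top at z = 8 mm. Origin under its centre; x along its length to the end block, z up. Two places side by side at y = -34 (empty) and y = +34 mm (holds the other brush), axes at z = 36 mm. Each has two clips, 14 mm wide along x, at x = -95 and +16 mm, on cross battens 20 mm wide, 20 mm high; free room between
- end_block: the wooden block across the case's +x end, 56 mm high from the tray floor, its face at case x = 140 mm: two round holes 31 mm across, chamfered, on the axes of the two places, each with a sprung cork pad inside. It roofs the hole, so the cap can enter only by sliding along +x. More than 9 N of the cap against block and pad would crack the cap. Origin not useful; see hole_mouth
- clip_near (a point): seat of the clip near the case's plain end, empty place: the point on the axis where the centre of the handle lies when snapped in. C-shaped spring clip of brass, two sprung halves, mouth upwards, flared to 17 mm at the top, its tips 14 mm above this point. Axes as the case. The handle meets the mouth 15 to 18 mm above the seat
- clip_far (a point): the same for the clip nearer the end block, 111 mm further along the case's x. Pressed midway between (within 10 mm), the two clips give way together at 12 to 22 N, 10 to 14 mm above the seat, and may catch again at 4 to 6 mm; below that they draw the handle in, then it stands hard on their feet. Seated, the handle slides along in them against 2 to 5 N, more if it is pressed down or sideways
- rest: white ceramic brush rest, fixed: foot 175 x 60 x 10 mm, two notched cheeks 12 mm thick and 39 mm wide at x = -61 and +74 mm, holding the axis of the brush level at 36 mm above the table. Origin under the foot, below the brush's axis; x along the brush, towards the cap. The handle between the cheeks is free for the fingers
- stored: the other brush, the same as the first, snapped in and home in the second place of the case: to be left alone. Origin and axes as the first brush
- paperweight: wooden paperweight bar with a small brass knob, 200 x 26 x 28 mm, lying on the desk between the case and the rest: to be left alone. Origin under its centre
- pastebox: round blue ceramic seal-paste box with its lid, 68 mm across, 36 mm high: to be left alone. Origin under its centre
- clip_feet: the four fixed brass feet of the clips, one under each seat, 14 mm along x, 10 mm wide, their tops 8 mm below the seats: they stop the handle when it is right in. More than 25 N on them would bend the clips. Origin and axes as the case's
- hole_mouth (a point): centre of the mouth of the empty place's hole, in the block's face; axes as the case. The cork pad inside is set by a screw anywhere from 7 to 22 mm deep, to suit the brush, and is not measured: find it by feel. It gives 1 mm for 8 N and should stay pressed by the nose (0.5 N or more) when let go: push 3-6 N beyond the drag. Lay the brush in the clips with its nose 5 to 12 mm short of this point

How it is judged:
By the outcome, as a careful person would: the job done as asked, in the order asked, and still so for the second after the job is handed in, with the robot touching nothing.
It also fails if it takes over 67 s, if anything falls off the work surface, if the arm or the gripper's body presses on something with over 40 N, if the wrist force passes 120 N, or if a joint passes its speed limit or range.

ROBOT

A 6-joint arm with a two-finger parallel gripper is mounted at the origin on the work surface. World frame = base frame: x ahead of the robot, y to its left, z up, the work surface at z = 0. Lengths are in m, angles in rad, forces in N, time in s.
With the tool pointing down it reaches from about 0.35 to 0.85 m from the base axis. Payload 8.1 kg.
Tool frame: the origin (TCP) lies at the very end of the fingers, on their centre line; the grasp point (between the pads) lies 19 mm behind it; z points along the fingers, y is the direction in which the jaws open and shut (so a half turn about z gives the same grasp; the last joint's range is limited). The gripper opens to 93 mm and grips with 3 to 60 N. Pads are 15 mm wide; open, the fingers measure 128 mm over their backs; the gripper's body (75 mm by 188 mm) begins 65 mm behind the grasp point.
Start: joints at [1.151, 0.13, 1.488, -0, 1.523, -0.085], TCP at [0.197, 0.567, 0.219] pointing down, gripper open.
Joint ranges: [-2.96, 2.96], [-0.89, 2.26], [0.02, 2.5], [-1.34, 4.48], [0, 2.73], [-2.66, 2.66]. Speed limits (rad/s): [2.39, 2.39, 2.79, 3.14, 3.14, 3.14].

INTERFACE

Orientations are given as a rotation vector (axis times angle).
In Python, from plant import robot gives the robot as it stands.
- The arm moves only by the shell command python3 -m inch 'ROWS' [FORCE]. ROWS is JSON, a list that holds one entry, the list of rows, each a list of 7 numbers: the shift along the tool's x, y, z in cm, then the turn, a rotation vector about the tool's x, y, z in degrees, then the gripper command: -1 is fully open, 1 is shut, values between are in proportion. A call has 1 to 5 rows; each row shifts and turns the commanded pose from where the row before left it, along the tool's axes as they then stand; what a row does not reach is not made up. A row lasts 1/10 s, in which the tool goes at most 50 mm and 8.59 degrees, less where a joint would pass 70% of its speed; a pose out of reach is approached as far as the arm can. A call with a gripper value outside its range is refused whole. The fingers move at their own pace and stop on an object; FORCE is the grip in N (left out, the last holds). Time passes only in rows, so rows that do not move let the fingers close. It gives the time, the measured TCP pose, the force and the opening at its end, in the units of the state.
- robot.read_state(): the state, without advancing time (a new reading comes with each control period).
- robot.read_camera(name): name is "scene" or "top" or "wrist"; returns a dict with "image" (400x640x3 uint8, blue, green, red), "K" (3x3 intrinsics, pixels), "distortion" ([k1, k2, p1, p2, k3] as OpenCV has them; the pictures are not rectified), "R" (3x3) and "t" (3): a world point X has camera coordinates R X + t; the wrist camera has in their place "tool_from_camera" (4x4, takes a point from camera to tool coordinates, whose origin is the TCP and whose axes are the flange's). Camera axes: x right, y down, z forward; pixel columns grow to the right and rows downward; lengths in m; the calibration is good to about 2 mm. A picture is of the moment at which its call begins: read the wrist's pose just before it. There is no depth.
- robot.close_job(): hands the job in, once; it reports no verdict.
The state is a dict: "t": time; "q": joint angles; "dq": joint speeds; "joint_torque": joint torques, N m; "tool_pos": TCP position; "orientation": TCP orientation; "force": force on the tool from outside, world axes, zero at the start; "wrist_torque": the same for the moment, N m; "opening": finger opening in m.
Only numpy, scipy, OpenCV 4.12 (cv2) and the standard library are available. Lean on these libraries where they do the work, as an engineer would, in place of code of your own. Each camera call takes 0.05 s, during which the arm holds its last target. There are 200 camera calls.

## Working session

There is one attempt and no reset: what is moved stays moved. The work goes in short steps, Python scripts to look and compute and a shell command to move; the robot and the scene stay as the last step left them, time stands still between calls to the robot, and variables do not carry over. Pictures are saved under pics/ and viewed, about 8 in all and at most 12, crops included, and the job is handed in when it is done.

```bash
ls; mkdir -p pics
python3 - <<'E'
from plant import robot
import cv2,numpy as np,pickle
s=robot.read_state();print(s)
d={}
for n in("scene","top"):
    c=robot.read_camera(n);d[n]=c;cv2.imwrite(f"pics/{n}0.png",c["image"])
    print(n,c["K"],c["distortion"],c.get("R"),c.get("t"))
pickle.dump(d,open("cams.pkl","wb"))
E
```

```text
pics
{'t': 0.0, 'q': array([ 1.15060208e+00,  1.31133141e-01,  1.48931276e+00, -4.09216290e-05,
        1.52295502e+00, -8.54006381e-02]), 'dq': array([ 0.00059768, -0.00099495, -0.0016315 ,  0.00054385, -0.00076416,
        0.00032684]), 'joint_torque': array([ 2.56271014e-03, -5.59854412e+01, -4.91759169e+01,  7.69004412e-02,
        3.57978127e-02, -2.66049492e-04]), 'tool_pos': array([0.19690518, 0.56616695, 0.21758578]), 'orientation': array([-5.23367896e-01, -3.09727137e+00,  2.76583525e-03]), 'force': array([-0.6918013 ,  0.94268308,  1.25837945]), 'wrist_torque': array([ 0.00618635,  0.01474027, -0.00710909]), 'opening': 0.09287821299903776}
scene [[374.84320891   0.         315.57954262]
 [  0.         374.84320891 203.33011414]
 [  0.           0.           1.        ]] [-0.00102252  0.          0.          0.          0.        ] [[ 0.49939034  0.86637395  0.00233898]
 [ 0.59736627 -0.34237259 -0.72521345]
 [-0.62750524  0.36356182 -0.68852014]] [-0.27462319 -0.30416489  1.18244913]
top [[432.80188021   0.         316.96228551]
 [  0.         432.80188021 197.86802053]
 [  0.           0.           1.        ]] [0.03437064 0.         0.         0.         0.        ] [[ 0.00717632 -0.9998082  -0.01822238]
 [-0.98356065 -0.00376922 -0.18053874]
 [ 0.18043543  0.01921842 -0.98339906]] [0.00147248 0.57965029 0.84974404]
```

View pics/top0.png

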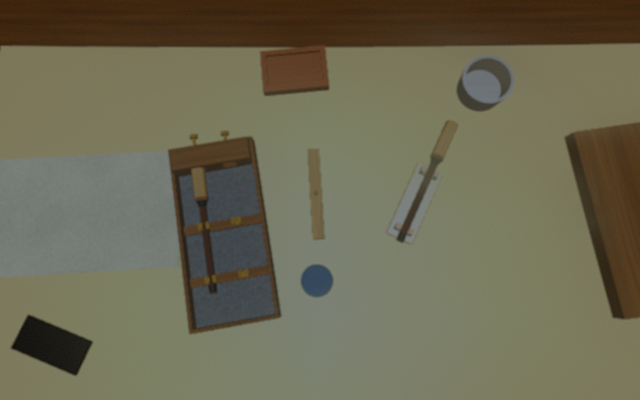

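View pics/scene0.png

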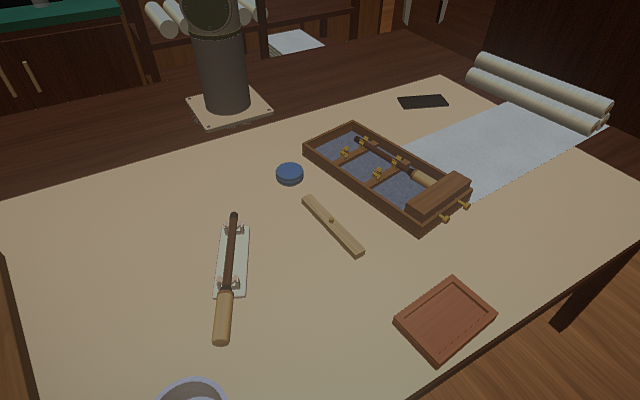

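The top view shows the case at (225,235), with its end block at the top (210,153) and its empty place on the right. The brush lies on the rest from its butt at (402,238) to its nose at (451,123). The scene view agrees. Next I'll enlarge both.

```bash
cat > h.py <<'E'
import cv2,numpy as np,pickle
from scipy.spatial.transform import Rotation as Ro
def ray(c,p):
    u=cv2.undistortPoints(np.array([[p]],float),np.array(c["K"]),np.array(c["distortion"]))[0,0]
    R=np.array(c["R"]);t=np.array(c["t"]);return -R.T@t,R.T@np.array([*u,1])
def atz(c,p,z):
    o,d=ray(c,p);return o+d*(z-o[2])/d[2]
def proj(c,X):
    R=np.array(c["R"]);return cv2.projectPoints(np.array(X,float).reshape(-1,3),cv2.Rodrigues(R)[0],np.array(c["t"],float),np.array(c["K"]),np.array(c["distortion"]))[0][:,0]
def wristcam(c,s):
    T=np.eye(4);T[:3,:3]=Ro.from_rotvec(s["orientation"]).as_matrix();T[:3,3]=s["tool_pos"]
    M=np.linalg.inv(T@np.array(c["tool_from_camera"]));c=dict(c);c["R"]=M[:3,:3];c["t"]=M[:3,3];return c
def light(im,g=0.6): return (255*(im/255.)**g).astype(np.uint8)
E
python3 - <<'E'
from h import *
d=pickle.load(open("cams.pkl","rb"));im=light(d["top"]["image"],.5)
a=cv2.resize(im[125:340,160:290],None,fx=2.75,fy=2.75,interpolation=2)
b=cv2.resize(im[110:250,380:470],None,fx=4.2,fy=4.2,interpolation=2)
o=np.zeros((600,800,3),np.uint8);o[:a.shape[0],:a.shape[1]]=a;o[:b.shape[0],400:400+b.shape[1]]=b
cv2.imwrite("pics/crop1.png",o)
E
```

```text
(no output)
```

View pics/crop1.png

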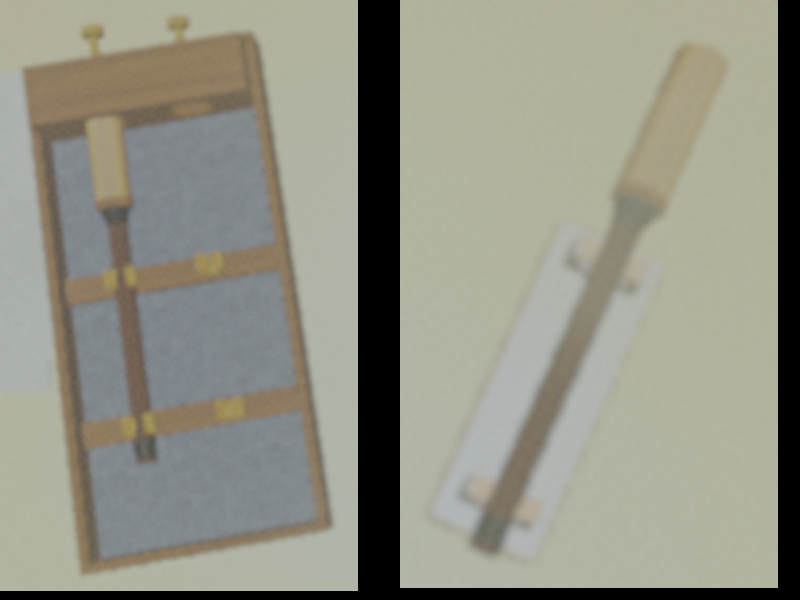

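Run:
```python
from h import *
from scipy.optimize import least_squares
d=pickle.load(open("cams.pkl","rb"));c=d["top"]
B=lambda x,y:(380+(x-400)/4.2,110+y/4.2)
A=lambda x,y:(160+x/2.75,125+y/2.75)
b=atz(c,B(487,548),.036);n=atz(c,B(705,55),.036);print("butt",b,"nose",n,np.linalg.norm(n-b))
u=(n-b)/np.linalg.norm(n-b);print("psi brush",np.degrees(np.arctan2(u[1],u[0])),"origin",(b+n)/2-u*.0465)
P=[((-.195,.092,.04),A(83,572)),((-.195,-.092,.04),A(330,524)),((-.095,-.034,.05),A(230,408)),((.016,-.034,.05),A(209,264)),((-.095,.034,.05),A(138,425)),((.016,.034,.05),A(120,278))]
M=np.array([p for p,_ in P]);U=np.array([q for _,q in P])
def w(v): 
    ca,sa=np.cos(v[2]),np.sin(v[2]);return M@np.array([[ca,-sa,0],[sa,ca,0],[0,0,1]]).T+[v[0],v[1],0]
r=least_squares(lambda v:(proj(c,w(v))-U).ravel(),[.5,.2,0]);v=r.x
print("case",v[:2],np.degrees(v[2]),r.fun.reshape(-1,2).round(1))
ca,sa=np.cos(v[2]),np.sin(v[2]);
for k,p in dict(near=(-.095,-.034),far=(.016,-.034),mouth=(.14,-.034)).items(): print(k,v[0]+ca*p[0]-sa*p[1],v[1]+sa*p[0]+ca*p[1])
from plant import robot
s=robot.read_state();R=Ro.from_rotvec(s["orientation"]).as_matrix();print(R.round(3))
```

```text
butt [ 0.49343074 -0.16957652  0.036     ] nose [ 0.7489187  -0.28844261  0.036     ] 0.28178581882723475
psi brush -24.950262829822254 origin [ 0.57901437 -0.2093944   0.036     ]
case [0.51198314 0.20354735] 10.877089982090336 [[-0.4  1.7]
 [ 0.6  1.6]
 [ 0.1 -0.6]
 [-0.3 -1.6]
 [ 0.4 -0.5]
 [-0.4 -0.7]]
near 0.4251057841553065 0.15223142445911775
far 0.5341115853502085 0.17317743376536768
mouth 0.655883831730099 0.19657657929667394
[[-0.944  0.329 -0.001]
 [ 0.329  0.944 -0.002]
 [ 0.    -0.002 -1.   ]]
```

The crop puts the brush at about -25° and the case at about +10.9°. I'll look at the clips first with the wrist camera, on the way to the brush.

```bash
python3 -m inch '[[[-4,-2.86,0,0,0,0,-1],[-4,-2.86,0,0,0,0,-1],[-4,-2.86,0,0,0,0,-1],[-4,-2.86,0,0,0,0,-1],[-4,-2.86,0,0,0,0,-1]]]'
python3 -m inch '[[[-4,-2.86,0,0,0,0,-1],[-4,-2.86,0,0,0,0,-1],[-4,-2.86,0,0,0,0,-1],[-4,-2.86,0,0,0,0,-1],[-4,-2.86,0,0,0,0,-1]]]'
python3 -m inch '[[[0,0,0,0,0,-7.5,-1],[0,0,0,0,0,-7.5,-1],[0,0,0,0,0,-7.5,-1],[0,0,0,0,0,-7.5,-1],[0,0,0,0,0,0,-1]]]'
python3 - <<'E'
from plant import robot
from h import *
s=robot.read_state();c=robot.read_camera("wrist");print(np.array(c["tool_from_camera"]).round(3),s["q"].round(2))
c=wristcam(c,s);pickle.dump(c,open("w1.pkl","wb"));cv2.imwrite("pics/w1.png",light(c["image"],.6))
E
```

```text
t: 0.6
tool_pos: [0.3395, 0.3641, 0.2182]
orientation: [-0.523, -3.098, 0.001]
force: [0.3, 0.1, 0.6]
opening: 0.093
t: 1.1
tool_pos: [0.4816, 0.1632, 0.2184]
orientation: [-0.524, -3.097, -0.0]
force: [1.4, 0.9, 0.0]
opening: 0.0932
t: 1.6
tool_pos: [0.4807, 0.165, 0.2182]
orientation: [0.299, -3.127, 0.0]
force: [0.6, -0.5, 0.5]
opening: 0.0932
[[-0.001 -0.958 -0.287  0.079]
 [ 1.    -0.001 -0.    -0.001]
 [ 0.    -0.287  0.958 -0.166]
 [ 0.     0.     0.     1.   ]] [ 0.23 -0.12  1.74 -0.    1.52 -1.53]
```

View pics/w1.png

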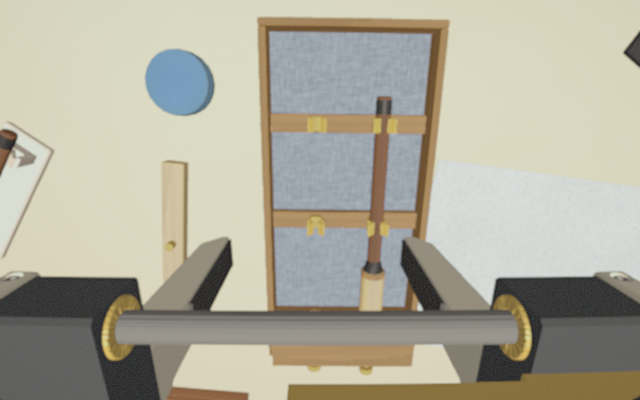

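The wrist view shows the case almost square: the tray's near corners are at (259,20) and (447,20), and the empty clips at (317,124) and (316,222). An enlarged crop will sharpen this.

Run:
```python
from h import *
c=pickle.load(open("w1.pkl","rb"));cv2.imwrite("pics/w1c.png",cv2.resize(light(c["image"],.6)[10:245,250:450],None,fx=2.5,fy=2.5,interpolation=2))
```

```text
(no output)
```

View pics/w1c.png

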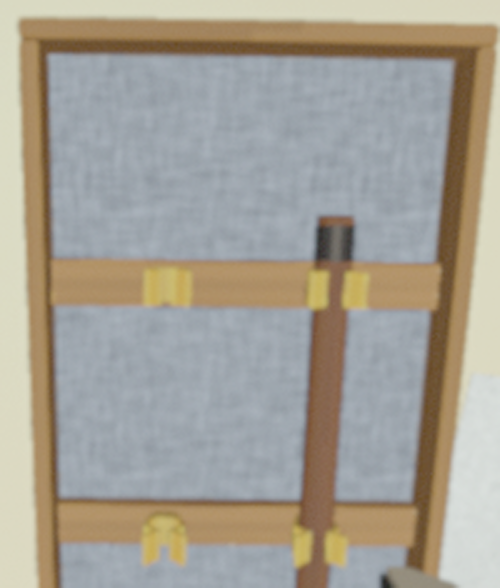

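Run:
```python
from h import *
from scipy.optimize import least_squares
c=pickle.load(open("w1.pkl","rb"))
A=lambda x,y:(250+x/2.5,10+y/2.5)
P=[((-195,-92,40),A(20,20)),((-195,92,40),A(497,25)),
((-105,-84,28),A(53,262)),((-105,84,28),A(439,264)),((6,-84,28),A(57,503)),((6,84,28),A(417,508)),
((-88,-34,50),A(168,305)),((23,-34,50),A(165,564)),((-88,34,50),A(338,308)),((23,34,50),A(320,565))]
M=np.array([p for p,_ in P])/1e3;U=np.array([q for _,q in P])
def w(v,M=M):
    ca,sa=np.cos(v[2]),np.sin(v[2]);return M@np.array([[ca,-sa,0],[sa,ca,0],[0,0,1]]).T+[v[0],v[1],0]
r=least_squares(lambda v:(proj(c,w(v))-U).ravel(),[.512,.2035,.19]);v=r.x
print("case",v[:2],np.degrees(v[2]));print(r.fun.reshape(-1,2).round(1))
print(w(v,np.array([(-.095,-.034,.036),(.016,-.034,.036),(.14,-.034,.036),(-.0395,-.034,.036)])))
np.save("case.npy",v)
```

```text
case [0.51330604 0.20465763] 10.347876473767325
[[-2.1 -1.9]
 [ 2.  -1.2]
 [-2.3 -1. ]
 [ 3.3 -0.1]
 [-0.9  2.9]
 [ 2.   2.1]
 [-0.7  0.6]
 [-0.4  0.3]
 [-0.5  0.1]
 [-0.2  0.3]]
[[0.42595841 0.15414632 0.036     ]
 [0.53515303 0.17408462 0.036     ]
 [0.6571362  0.19635803 0.036     ]
 [0.48055572 0.16411547 0.036     ]]
```

```bash
python3 -m inch '[[[-0.5,-4.96,0,0,0,0,-1],[-0.5,-4.96,0,0,0,0,-1],[-0.5,-4.96,0,0,0,0,-1],[-0.5,-4.96,0,0,0,0,-1]]]'
python3 -m inch '[[[-0.5,-4.96,0,0,0,0,-1],[-0.5,-4.96,0,0,0,0,-1],[-0.5,-4.96,0,0,0,0,-1],[-0.5,-4.96,0,0,0,0,-1]]]'
python3 -m inch '[[[0,0,0,0,0,7.2,-1],[0,0,0,0,0,7.2,-1],[0,0,0,0,0,7.2,-1],[0,0,0,0,0,7.2,-1],[0,0,0,0,0,7.1,-1]]]'
python3 -m inch '[[[0,0,0,0,0,0,-1]]]'
python3 - <<'E'
from plant import robot
from h import *
s=robot.read_state();c=robot.read_camera("wrist");print(s["q"].round(2))
c=wristcam(c,s);pickle.dump(c,open("w2.pkl","wb"));cv2.imwrite("pics/w2.png",light(c["image"],.6))
E
```

```text
t: 2.05
tool_pos: [0.538, -0.0276, 0.2186]
orientation: [-0.29, 3.128, 0.0]
force: [0.6, 0.0, 0.4]
opening: 0.093
t: 2.45
tool_pos: [0.5949, -0.219, 0.2184]
orientation: [0.289, -3.128, -0.0]
force: [0.9, 0.6, 0.1]
opening: 0.0934
t: 2.95
tool_pos: [0.5946, -0.217, 0.2182]
orientation: [-0.697, -3.063, -0.0]
force: [-0.2, -0.3, -0.5]
opening: 0.0931
t: 3.05
tool_pos: [0.5946, -0.2169, 0.2183]
orientation: [-0.69, -3.064, -0.0]
force: [-1.0, 0.4, 0.8]
opening: 0.0933
[-0.43  0.22  1.39  0.    1.53 -1.56]
```

View pics/w2.png

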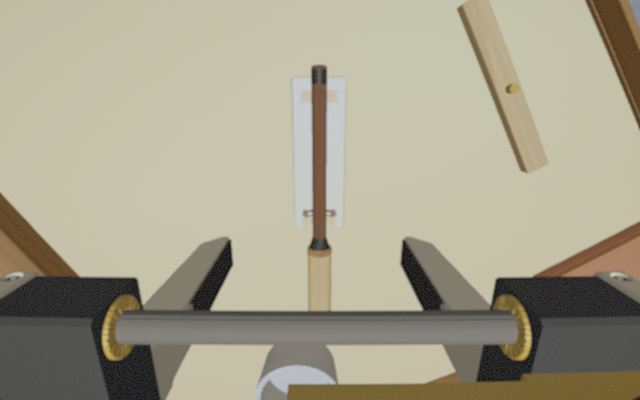

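The brush is centred and square in the wrist view, with its butt at (319,67), its collar at (319,238) and the cheeks at rows 96 and 213.

Run:
```python
from h import *
c=pickle.load(open("w2.pkl","rb"))
b=atz(c,(319,68),.036);k=atz(c,(319.2,239),.036);ch=atz(c,(319,213),.036);cn=atz(c,(319,96),.03)
u=(k-b)/np.linalg.norm(k-b);print(b,k,np.linalg.norm(k-b),np.degrees(np.arctan2(u[1],u[0])),(ch-b)@u,(cn-b)@u)
g=(b+k)/2+u*.023
print("grip target",g, "tcp along",(np.array([.5946,-.2169,.036])-g)@u, "lat",(np.array([.5946,-.2169,.036])-g)@np.array([-u[1],u[0],0]))
```

```text
[ 0.49613743 -0.16731668  0.036     ] [ 0.66129159 -0.245215    0.036     ] 0.18260352107427508 -25.251862743153943 0.15123168425315683 0.026482184093219646
grip target [ 0.59951666 -0.2160776   0.036     ] tcp along -0.0040959956541722405 lat -0.0028412515998749643
```

```bash
python3 -m inch '[[[-0.4,0.2,4,0,0,0,-1],[0,0,4,0,0,0,-1],[0,0,4,0,0,0,-1],[0,0,3,0,0,0,-1]]]'
python3 -m inch '[[[0,0,2,0,0,0,-0.2],[0,0,2,0,0,0,-0.2],[0,0,1.1,0,0,0,-0.2],[0,0,0,0,0,0,-0.2],[0,0,0,0,0,0,-0.2]]]' 10
python3 -m inch '[[[0,0,0,0,0,0,0.4],[0,0,0,0,0,0,1],[0,0,0,0,0,0,1],[0,0,0,0,0,0,1],[0,0,0,0,0,0,1]]]' 10
```

```text
t: 3.5
tool_pos: [0.5979, -0.2163, 0.0655]
orientation: [-0.678, -3.065, -0.001]
force: [-0.5, -0.1, -0.4]
opening: 0.0928
t: 4.0
tool_pos: [0.5995, -0.2171, 0.0183]
orientation: [0.681, 3.066, -0.0]
force: [0.2, -0.1, 0.4]
opening: 0.0586
t: 4.5
tool_pos: [0.5993, -0.217, 0.0179]
orientation: [0.682, 3.066, -0.0]
force: [-0.1, 0.6, -0.1]
opening: 0.0205
```

```bash
python3 -m inch '[[[0,0,0,0,0,0,1],[0,0,0,0,0,0,1],[0,0,0,0,0,0,1]]]' 10
python3 -m inch '[[[0,0,0,0,0,0,1],[0,0,0,0,0,0,1],[0,0,0,0,0,0,1]]]' 50
python3 -m inch '[[[0,0,-0.5,0,0,0,1],[0,0,-1,0,0,0,1],[0,0,-2.5,0,0,0,1],[0,0,-4,0,0,0,1],[0,0,-4,0,0,0,1]]]'
```

```text
t: 4.8
tool_pos: [0.5996, -0.2163, 0.0179]
orientation: [0.682, 3.066, 0.001]
force: [1.3, 5.5, 2.2]
opening: 0.0158
t: 5.1
tool_pos: [0.5996, -0.2163, 0.0179]
orientation: [0.682, 3.066, 0.001]
force: [1.9, 5.3, 1.2]
opening: 0.0148
t: 5.6
tool_pos: [0.5982, -0.2172, 0.1387]
orientation: [-0.682, -3.065, 0.0]
force: [1.0, 0.6, -1.0]
opening: 0.0146
```

```bash
python3 -m inch '[[[1.5,1.65,0,0,0,0,1],[2.98,3.28,0,0,0,0,1],[2.98,3.28,0,0,0,0,1],[2.98,3.28,0,0,0,0,1],[2.98,3.28,0,0,0,0,1]]]'
python3 -m inch '[[[2.98,3.28,0,0,0,0,1],[2.98,3.28,0,0,0,0,1],[2.98,3.28,0,0,0,0,1],[2.98,3.28,0,0,0,0,1],[1.5,1.65,0,0,0,0,1]]]'
python3 -m inch '[[[0,0,0,0,0,-7.1,1],[0,0,0,0,0,-7.1,1],[0,0,0,0,0,-7.1,1],[0,0,0,0,0,-7.1,1],[0,0,0,0,0,-7.1,1]]]'
python3 -m inch '[[[0,0,0,0,0,0,1],[0,0,0,0,0,0,1]]]'
python3 - <<'E'
from plant import robot
from h import *
s=robot.read_state();c=robot.read_camera("wrist")
c=wristcam(c,s);pickle.dump(c,open("w3.pkl","wb"));cv2.imwrite("pics/w3.png",cv2.resize(light(c["image"],.6)[:330,160:520],None,fx=1.8,fy=1.8,interpolation=2))
v=np.load("case.npy")
R=Ro.from_rotvec(s["orientation"]).as_matrix();print(np.degrees(np.arctan2(-R[1,0],-R[0,0])),s["tool_pos"],R[:,2], c["K"])
E
```

```text
t: 6.1
tool_pos: [0.5396, -0.0254, 0.1385]
orientation: [0.683, 3.065, -0.001]
force: [0.8, 0.9, -0.7]
opening: 0.0148
t: 6.6
tool_pos: [0.4803, 0.1668, 0.1385]
orientation: [0.68, 3.067, 0.001]
force: [0.0, 0.3, -0.5]
opening: 0.0148
t: 7.1
tool_pos: [0.4815, 0.164, 0.1384]
orientation: [-0.293, 3.127, -0.001]
force: [0.3, -0.6, -0.9]
opening: 0.0148
t: 7.3
tool_pos: [0.4815, 0.1641, 0.1381]
orientation: [-0.279, 3.129, -0.0]
force: [-0.8, -0.1, -0.7]
opening: 0.0142
10.188396356846138 [0.48147436 0.16406643 0.13812594] [ 5.46607821e-04 -2.10924163e-04 -9.99999828e-01] [[330.21084712   0.         316.20151738]
 [  0.         330.21084712 199.03547285]
 [  0.           0.           1.        ]]
```

View pics/w3.png

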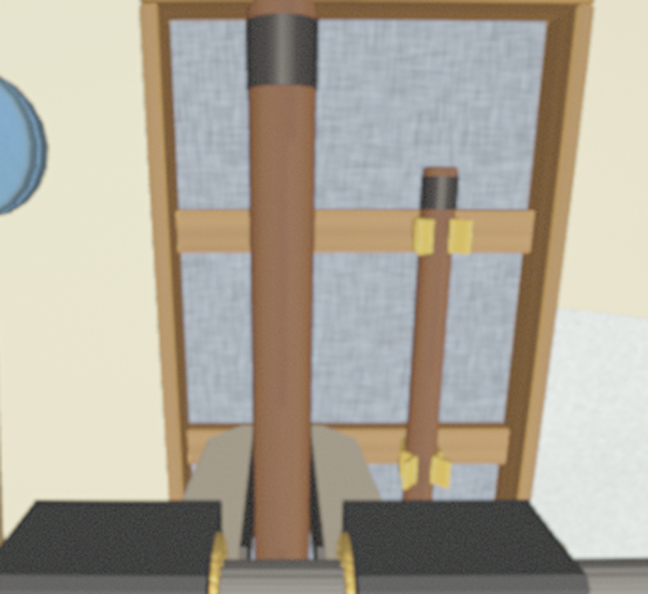

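The handle lies straight along the tool axis at column 282 and hides the empty clips. The stored brush's clips show at (443,236) and (426,470), so I'll use those.

Run:
```python
from h import *
from scipy.optimize import least_squares
c1=pickle.load(open("w1.pkl","rb"));c3=pickle.load(open("w3.pkl","rb"))
A=lambda x,y:(250+x/2.5,10+y/2.5)
C=lambda x,y:(160+x/1.8,y/1.8)
P1=[((-88,-34,50),A(168,305)),((23,-34,50),A(165,564)),((-88,34,50),A(338,308)),((23,34,50),A(320,565))]
P3=[((-88,34,50),C(443,254)),((23,34,50),C(426,488))]
def w(v,M):
    ca,sa=np.cos(v[2]),np.sin(v[2]);return np.array(M)@np.array([[ca,-sa,0],[sa,ca,0],[0,0,1]]).T+[v[0],v[1],0]
def res(v,c,P): return (proj(c,w(v,[np.array(p)/1e3 for p,_ in P]))-np.array([q for _,q in P])).ravel()
for n,f in dict(w1=lambda v:res(v,c1,P1),w3=lambda v:res(v,c3,P3),both=lambda v:np.r_[res(v,c1,P1),res(v,c3,P3)]).items():
    r=least_squares(f,[.513,.2047,.18]);v=r.x
    print(n,v[:2],np.degrees(v[2]),r.fun.round(1));print(w(v,[(-.0395,-.034,.036),(.14,-.034,.036)])[:,:2].round(4).tolist())
print("brush at", atz(c3,C(282,60),.157),atz(c3,C(282.5,540),.157))
```

```text
w1 [0.51288769 0.20496495] 10.194831425101116 [-0.1  0.2 -0.1 -0.1  0.1 -0.1  0.1  0.1]
[[0.48, 0.1645], [0.6567, 0.1963]]
w3 [0.51325283 0.20473722] 10.42671731584369 [-0. -0.  0.  0.]
[[0.4806, 0.1642], [0.6571, 0.1966]]
both [0.51301764 0.20482154] 10.25622521836964 [-0.3  0.3 -0.3 -0.  -0.2 -0.1 -0.   0.2  0.5 -0.2  0.1 -0.1]
[[0.4802, 0.1643], [0.6568, 0.1963]]
brush at [0.37742997 0.14500051 0.157     ] [0.49958507 0.16701209 0.157     ]
```

```bash
python3 -m inch '[[[0.1,0.06,3,0,0,0,1],[0,0,3,0,0,0,1],[0,0,2.5,0,0,0,1],[0,0,0.8,0,0,0,1],[0,0,0,0,0,0,1]]]' 60
python3 -m inch '[[[0,0,0.2,0,0,0,1],[0,0,0,0,0,0,1]]]'
python3 -m inch '[[[0,0,0.2,0,0,0,1],[0,0,0,0,0,0,1]]]'
python3 -m inch '[[[0,0,0.2,0,0,0,1],[0,0,0,0,0,0,1]]]'
```

```text
t: 7.85
tool_pos: [0.4791, 0.1644, 0.0436]
orientation: [0.283, -3.126, 0.001]
force: [-0.4, -0.9, -0.2]
opening: 0.0145
t: 8.05
tool_pos: [0.4814, 0.165, 0.0441]
orientation: [-0.284, 3.126, 0.001]
force: [-0.3, -0.8, -0.7]
opening: 0.0147
t: 8.25
tool_pos: [0.4807, 0.1649, 0.0412]
orientation: [-0.285, 3.128, 0.0]
force: [-0.7, 0.3, -0.4]
opening: 0.0148
t: 8.45
tool_pos: [0.4801, 0.1647, 0.0385]
orientation: [0.285, -3.128, 0.0]
force: [1.0, 0.0, -0.6]
opening: 0.0145
```

```bash
python3 -m inch '[[[0,0,0.15,0,0,0,1],[0,0,0,0,0,0,1]]]'
python3 -m inch '[[[0,0,0.15,0,0,0,1],[0,0,0,0,0,0,1]]]'
python3 -m inch '[[[0,0,0.15,0,0,0,1],[0,0,0,0,0,0,1]]]'
python3 -m inch '[[[0,0,0.15,0,0,0,1],[0,0,0,0,0,0,1]]]'
```

```text
t: 8.65
tool_pos: [0.4801, 0.1647, 0.0369]
orientation: [0.285, -3.128, 0.0]
force: [-0.4, 0.4, -2.0]
opening: 0.0143
t: 8.85
tool_pos: [0.4803, 0.1647, 0.0356]
orientation: [-0.285, 3.129, -0.0]
force: [0.3, -0.4, -1.1]
opening: 0.0146
t: 9.05
tool_pos: [0.4806, 0.1648, 0.0344]
orientation: [-0.285, 3.128, 0.0]
force: [1.8, -0.9, 0.8]
opening: 0.0146
t: 9.25
tool_pos: [0.481, 0.1649, 0.0332]
orientation: [-0.285, 3.127, 0.0]
force: [0.2, 0.5, 3.6]
opening: 0.0145
```

```bash
python3 -m inch '[[[0,0,0.1,0,0,0,1],[0,0,0,0,0,0,1]]]'
python3 -m inch '[[[0,0,0.1,0,0,0,1],[0,0,0,0,0,0,1]]]'
python3 -m inch '[[[0,0,0.1,0,0,0,1],[0,0,0,0,0,0,1]]]'
python3 -m inch '[[[0,0,0.1,0,0,0,1],[0,0,0,0,0,0,1]]]'; python3 -c "
from plant import robot;print(robot.read_state()['wrist_torque'])"
```

```text
t: 9.45
tool_pos: [0.4812, 0.165, 0.0327]
orientation: [-0.285, 3.127, 0.0]
force: [-0.5, -0.8, 7.9]
opening: 0.0146
t: 9.65
tool_pos: [0.4816, 0.165, 0.0322]
orientation: [-0.285, 3.126, 0.0]
force: [-0.3, -1.6, 10.3]
opening: 0.0148
t: 9.85
tool_pos: [0.4819, 0.1651, 0.0315]
orientation: [-0.285, 3.125, 0.001]
force: [-1.5, -1.0, 12.4]
opening: 0.0147
t: 10.05
tool_pos: [0.4822, 0.1652, 0.0307]
orientation: [-0.285, 3.125, 0.001]
force: [-0.0, -0.6, 12.9]
opening: 0.0143
[-0.09804624  0.15743389  0.0009638 ]
```

```bash
python3 -m inch '[[[0,0,0.1,0,0,0,1],[0,0,0,0,0,0,1]]]'
python3 -m inch '[[[0,0,0.1,0,0,0,1],[0,0,0,0,0,0,1]]]'
python3 -m inch '[[[0,0,0.1,0,0,0,1],[0,0,0,0,0,0,1]]]'
python3 -m inch '[[[0,0,0.1,0,0,0,1],[0,0,0,0,0,0,1]]]'; python3 -c "
from plant import robot;print(robot.read_state()['wrist_torque'])"
```

```text
t: 10.25
tool_pos: [0.4823, 0.1652, 0.0296]
orientation: [-0.285, 3.124, 0.001]
force: [1.2, -0.1, 10.9]
opening: 0.0145
t: 10.45
tool_pos: [0.4823, 0.1652, 0.0284]
orientation: [-0.285, 3.124, 0.001]
force: [2.7, -0.0, 8.6]
opening: 0.0147
t: 10.65
tool_pos: [0.4819, 0.1651, 0.0269]
orientation: [-0.285, 3.125, 0.001]
force: [2.4, -1.0, 5.1]
opening: 0.0146
t: 10.85
tool_pos: [0.4808, 0.1648, 0.0249]
orientation: [-0.285, 3.127, 0.0]
force: [2.8, 0.7, 1.3]
opening: 0.0149
[-0.03914515 -0.17688805 -0.02935265]
```

```bash
python3 -m inch '[[[0,0,0.1,0,0,0,1],[0,0,0,0,0,0,1]]]'
python3 -m inch '[[[0,0,0.1,0,0,0,1],[0,0,0,0,0,0,1]]]'
python3 -m inch '[[[0,0,0.1,0,0,0,1],[0,0,0,0,0,0,1]]]'
python3 -m inch '[[[0,0,0.1,0,0,0,1],[0,0,0,0,0,0,1]]]'; python3 -c "
from plant import robot;print(robot.read_state()['wrist_torque'])"
```

```text
t: 11.05
tool_pos: [0.4803, 0.1647, 0.0235]
orientation: [-0.285, 3.128, -0.0]
force: [2.7, -0.3, 1.7]
opening: 0.0146
t: 11.25
tool_pos: [0.4801, 0.1647, 0.0224]
orientation: [0.285, -3.128, 0.0]
force: [2.8, -0.2, 2.3]
opening: 0.0146
t: 11.45
tool_pos: [0.4799, 0.1646, 0.0212]
orientation: [0.285, -3.128, 0.0]
force: [2.3, -1.1, 0.6]
opening: 0.0146
t: 11.65
tool_pos: [0.4796, 0.1646, 0.0199]
orientation: [0.285, -3.127, 0.0]
force: [1.8, -0.9, -3.7]
opening: 0.0145
[-0.12123021 -0.3550264   0.00681408]
```

```bash
python3 -m inch '[[[0,0,0.1,0,0,0,1],[0,0,0,0,0,0,1]]]'
python3 -m inch '[[[0,0,0.1,0,0,0,1],[0,0,0,0,0,0,1]]]'
python3 -m inch '[[[0,0,0.05,0,0,0,1],[0,0,0,0,0,0,1]]]'; python3 -c "
from plant import robot;print(robot.read_state()['wrist_torque'])"
```

```text
t: 11.85
tool_pos: [0.4795, 0.1645, 0.0189]
orientation: [0.285, -3.127, 0.0]
force: [-0.3, -0.9, -5.3]
opening: 0.0146
t: 12.05
tool_pos: [0.4797, 0.1646, 0.0183]
orientation: [0.285, -3.127, 0.0]
force: [-0.6, -2.3, -3.2]
opening: 0.0145
t: 12.25
tool_pos: [0.4799, 0.1646, 0.018]
orientation: [0.285, -3.128, 0.0]
force: [-1.5, -2.7, 0.4]
opening: 0.0146
[-0.46450392  0.20272133 -0.01214329]
```

```bash
python3 -m inch '[[[0,0,0.05,0,0,0,1],[0,0,0,0,0,0,1]]]'
python3 -m inch '[[[0,0,0.05,0,0,0,1],[0,0,0,0,0,0,1]]]'; python3 -c "
from plant import robot;print(robot.read_state()['wrist_torque'])"
python3 -m inch '[[[0,0,0.05,0,0,0,1],[0,0,0,0,0,0,1]]]'
python3 - <<'E'
from plant import robot
from h import *
s=robot.read_state();print(s["wrist_torque"],s["tool_pos"])
c=robot.read_camera("wrist");c=wristcam(c,s);pickle.dump(c,open("w4.pkl","wb"));cv2.imwrite("pics/w4.png",cv2.resize(light(c["image"],.6)[:330,160:520],None,fx=1.8,fy=1.8,interpolation=2))
E
```

```text
t: 12.45
tool_pos: [0.4803, 0.1647, 0.0178]
orientation: [-0.285, 3.129, -0.0]
force: [-3.6, -2.9, 1.6]
opening: 0.0146
t: 12.65
tool_pos: [0.4806, 0.1647, 0.0177]
orientation: [-0.285, 3.128, -0.0]
force: [-3.5, -4.1, 5.8]
opening: 0.0145
[-0.55063947  0.38750037  0.01902726]
t: 12.85
tool_pos: [0.4809, 0.1647, 0.0176]
orientation: [-0.285, 3.128, -0.0]
force: [-3.6, -3.7, 8.8]
opening: 0.0146
[-0.63807717  0.61514584 -0.00725944] [0.48086207 0.16474977 0.01763397]
```

View pics/w4.png

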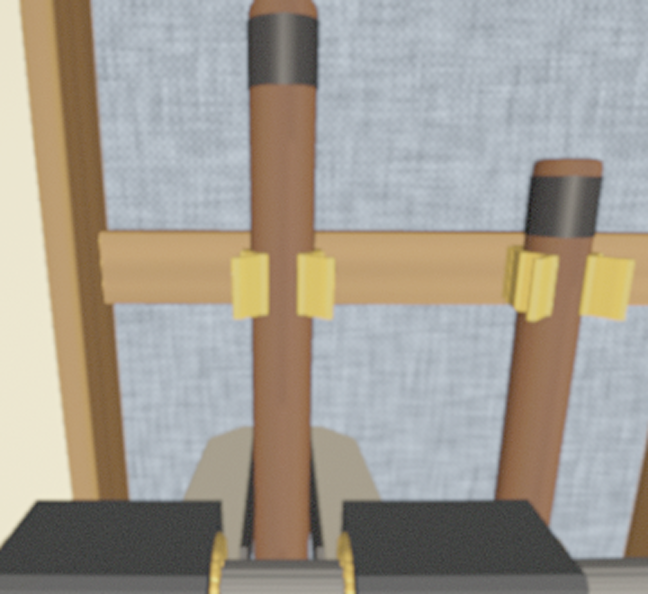

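The handle stands between both halves of the near clip (row 285). The butts are at (283,2) for ours and (568,162) for the stored brush. I'll relieve the downward load and work out how far the nose is from the hole.

```bash
python3 -m inch '[[[0,0,-0.12,0,0,0,1],[0,0,0,0,0,0,1],[0,0,0,0,0,0,1]]]'
python3 - <<'E'
from plant import robot
from h import *
c=pickle.load(open("w4.pkl","rb"));C=lambda x,y:(160+x/1.8,y/1.8)
a=np.radians(10.25);o=np.array([.513,.2048]);R=np.array([[np.cos(a),-np.sin(a)],[np.sin(a),np.cos(a)]])
for n,p,z in [("ours butt",(283,-2),.041),("ours band",(283,86),.044),("stored butt",(568,160),.041),("stored band",(563,237),.044),("near clip tip edge ours",(283,317),.05),("near clip L/R ",(250,285),.05),("R",(316,285),.05)]:
    print(n,((atz(c,C(*p),z)[:2]-o)@R).round(4))
s=robot.read_state();print(((s["tool_pos"][:2]-o)@R).round(4),s["wrist_torque"])
t=robot.read_camera("scene");cv2.imwrite("pics/s4.png",cv2.resize(light(t["image"],.6)[100:240,290:490],None,fx=4,fy=4,interpolation=2))
E
```

```text
t: 13.2
tool_pos: [0.4807, 0.1648, 0.018]
orientation: [-0.285, 3.128, 0.0]
force: [2.6, -3.0, -1.4]
opening: 0.0145
ours butt [-0.1559 -0.0342]
ours band [-0.138  -0.0342]
stored butt [-0.1233  0.0312]
stored band [-0.1061  0.0309]
near clip tip edge ours [-0.0883 -0.034 ]
near clip L/R  [-0.0957 -0.0415]
R [-0.0957 -0.0266]
[-0.0389 -0.0336] [-0.34489452 -0.4696476  -0.0970835 ]
```

View pics/s4.png

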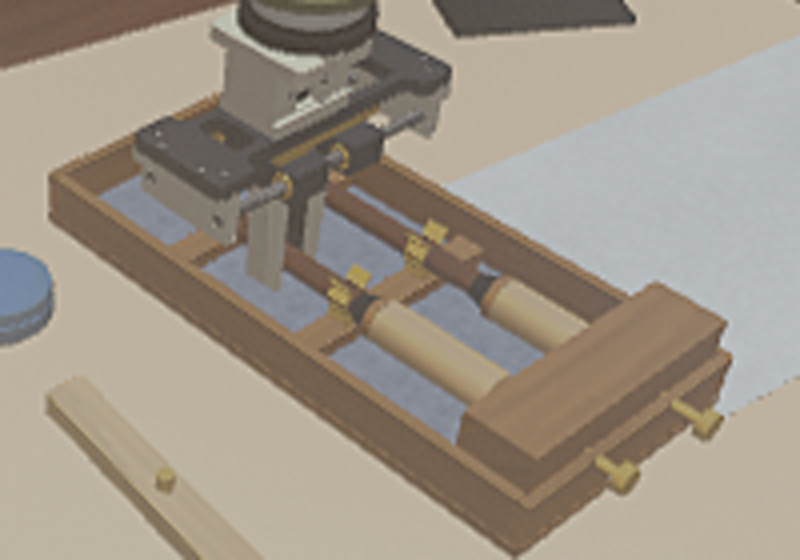

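Both views show the handle in both clips, level, with the nose about 8–11 mm short of the hole. Now I'll slide it towards the block.

```bash
python3 -m inch '[[[-0.2,-0.03,0,0,0,0,1],[-0.2,0,0,0,0,0,1]]]'
python3 -m inch '[[[-0.2,0,0,0,0,0,1],[0,0,0,0,0,0,1]]]'
python3 -m inch '[[[-0.2,0,0,0,0,0,1],[0,0,0,0,0,0,1]]]'
python3 -m inch '[[[-0.2,0,0,0,0,0,1],[0,0,0,0,0,0,1]]]'; python3 -c "
from plant import robot;print(robot.read_state()['wrist_torque'])"
```

```text
t: 13.45
tool_pos: [0.4837, 0.1652, 0.0177]
orientation: [0.285, -3.127, -0.0]
force: [-4.0, -2.5, 2.1]
opening: 0.0147
t: 13.65
tool_pos: [0.4863, 0.1656, 0.0178]
orientation: [0.285, -3.128, -0.0]
force: [-2.0, -2.0, 0.1]
opening: 0.0148
t: 13.85
tool_pos: [0.4883, 0.166, 0.0178]
orientation: [-0.285, 3.129, 0.0]
force: [-2.8, -0.7, 1.6]
opening: 0.0148
t: 14.05
tool_pos: [0.4902, 0.1664, 0.0178]
orientation: [-0.285, 3.129, 0.0]
force: [-2.3, -2.0, 0.1]
opening: 0.0149
[-0.19245428  0.14746643 -0.0502663 ]
```

```bash
for i in 1; do
python3 -m inch '[[[-0.15,0,0,0,0,0,1],[0,0,0,0,0,0,1]]]'
python3 -m inch '[[[-0.15,0,0,0,0,0,1],[0,0,0,0,0,0,1]]]'
python3 -m inch '[[[-0.1,0,0,0,0,0,1],[0,0,0,0,0,0,1]]]'
python3 -m inch '[[[-0.1,0,0,0,0,0,1],[0,0,0,0,0,0,1]]]'
done | grep -v -e orie -e open
```

```text
t: 14.25
tool_pos: [0.4917, 0.1666, 0.0178]
force: [-2.8, -1.2, -0.2]
t: 14.45
tool_pos: [0.4932, 0.1669, 0.0178]
force: [-2.3, -1.4, -0.5]
t: 14.65
tool_pos: [0.4941, 0.167, 0.0178]
force: [-2.9, -1.2, -0.0]
t: 14.85
tool_pos: [0.4951, 0.1672, 0.0178]
force: [-1.8, -0.4, -1.3]
```

```bash
for i in 1; do
python3 -m inch '[[[-0.07,0,0,0,0,0,1],[0,0,0,0,0,0,1]]]'
python3 -m inch '[[[-0.07,0,0,0,0,0,1],[0,0,0,0,0,0,1]]]'
python3 -m inch '[[[-0.07,0,0,0,0,0,1],[0,0,0,0,0,0,1]]]'
python3 -m inch '[[[-0.07,0,0,0,0,0,1],[0,0,0,0,0,0,1]]]'
done | grep -v -e orie -e open
```

```text
t: 15.05
tool_pos: [0.4957, 0.1673, 0.0178]
force: [-2.8, -1.8, -1.2]
t: 15.25
tool_pos: [0.4964, 0.1674, 0.0178]
force: [-1.8, -0.7, -1.3]
t: 15.45
tool_pos: [0.4971, 0.1675, 0.0178]
force: [-2.9, -0.6, -0.5]
t: 15.65
tool_pos: [0.4978, 0.1677, 0.0178]
force: [-2.7, -0.8, -0.9]
```

```bash
for i in 1; do
python3 -m inch '[[[-0.07,0,0,0,0,0,1],[0,0,0,0,0,0,1]]]'
python3 -m inch '[[[-0.07,0,0,0,0,0,1],[0,0,0,0,0,0,1]]]'
python3 -m inch '[[[-0.07,0,0,0,0,0,1],[0,0,0,0,0,0,1]]]'
done | grep -v -e orie -e open
```

```text
t: 15.85
tool_pos: [0.4986, 0.1678, 0.0178]
force: [-2.3, -0.7, -1.4]
t: 16.05
tool_pos: [0.4992, 0.1679, 0.0178]
force: [-2.0, -0.8, -1.4]
t: 16.25
tool_pos: [0.4999, 0.1681, 0.0178]
force: [-2.8, -1.4, -2.6]
```

```bash
for i in 1; do
python3 -m inch '[[[-0.07,0,0,0,0,0,1],[0,0,0,0,0,0,1]]]'
python3 -m inch '[[[-0.07,0,0,0,0,0,1],[0,0,0,0,0,0,1]]]'
python3 -m inch '[[[-0.07,0,0,0,0,0,1],[0,0,0,0,0,0,1]]]'
done | grep -v -e orie -e open
```

```text
t: 16.45
tool_pos: [0.5006, 0.1682, 0.0178]
force: [-2.6, -1.3, -2.2]
t: 16.65
tool_pos: [0.5013, 0.1683, 0.0178]
force: [-2.1, -0.5, -2.2]
t: 16.85
tool_pos: [0.502, 0.1685, 0.0178]
force: [-1.7, -0.5, -2.2]
```

```bash
for i in 1; do
python3 -m inch '[[[-0.07,0,0,0,0,0,1],[0,0,0,0,0,0,1]]]'
python3 -m inch '[[[-0.07,0,0,0,0,0,1],[0,0,0,0,0,0,1]]]'
done | grep -v -e orie -e open
```

```text
t: 17.05
tool_pos: [0.5027, 0.1686, 0.0178]
force: [-1.8, -0.4, -1.9]
t: 17.25
tool_pos: [0.5034, 0.1687, 0.0178]
force: [-2.7, -1.9, -2.3]
```

```bash
for i in 1; do
python3 -m inch '[[[-0.07,0,0.02,0,0,0,1],[0,0,0,0,0,0,1]]]'
python3 -m inch '[[[-0.07,0,0,0,0,0,1],[0,0,0,0,0,0,1]]]'
done | grep -v -e orie -e open
```

```text
t: 17.45
tool_pos: [0.5042, 0.1689, 0.0178]
force: [-2.9, -0.4, -2.0]
t: 17.65
tool_pos: [0.5049, 0.169, 0.0178]
force: [-2.8, -0.9, -0.2]
```

```bash
for i in 1; do
python3 -m inch '[[[-0.07,0,0.01,0,0,0,1],[0,0,0,0,0,0,1]]]'
python3 -m inch '[[[-0.07,0,0,0,0,0,1],[0,0,0,0,0,0,1]]]'
done | grep -v -e orie -e open
```

```text
t: 17.85
tool_pos: [0.5056, 0.1691, 0.0177]
force: [-2.8, -0.7, 0.0]
t: 18.05
tool_pos: [0.5063, 0.1692, 0.0177]
force: [-3.2, -1.4, 0.7]
```

```bash
for i in 1; do
python3 -m inch '[[[-0.07,0,0,0,0,0,1],[0,0,0,0,0,0,1]]]'
python3 -m inch '[[[-0.07,0,0,0,0,0,1],[0,0,0,0,0,0,1]]]'
done | grep -v -e orie -e open
```

```text
t: 18.25
tool_pos: [0.5069, 0.1693, 0.0177]
force: [-3.4, -1.2, 1.9]
t: 18.45
tool_pos: [0.5076, 0.1695, 0.0177]
force: [-4.8, -2.4, 2.7]
```

```bash
for i in 1; do
python3 -m inch '[[[-0.07,0,0,0,0,0,1],[0,0,0,0,0,0,1]]]'
python3 -m inch '[[[-0.07,0,0,0,0,0,1],[0,0,0,0,0,0,1]]]'
done | grep -v -e orie -e open
```

```text
t: 18.65
tool_pos: [0.5083, 0.1696, 0.0177]
force: [-3.1, -1.0, 3.1]
t: 18.85
tool_pos: [0.509, 0.1698, 0.0177]
force: [-4.4, -1.7, 4.4]
```

```bash
for i in 1; do
python3 -m inch '[[[0,0,-0.07,0,0,0,1],[0,0,0,0,0,0,1]]]'
python3 -m inch '[[[-0.05,0,0,0,0,0,1],[0,0,0,0,0,0,1]]]'
python3 -m inch '[[[-0.05,0,0,0,0,0,1],[0,0,0,0,0,0,1]]]'
done | grep -v -e orie -e open
```

```text
t: 19.05
tool_pos: [0.5089, 0.1697, 0.0178]
force: [1.9, -0.6, -3.7]
t: 19.25
tool_pos: [0.5089, 0.1697, 0.0178]
force: [-0.9, -1.7, -4.2]
t: 19.45
tool_pos: [0.5092, 0.1698, 0.0178]
force: [-3.1, -1.7, -3.5]
```

```bash
for i in 1; do
python3 -m inch '[[[-0.05,0,0,0,0,0,1],[0,0,0,0,0,0,1]]]'
python3 -m inch '[[[-0.05,0,0,0,0,0,1],[0,0,0,0,0,0,1]]]'
done | grep -v -e orie -e open
```

```text
t: 19.65
tool_pos: [0.5097, 0.1699, 0.0178]
force: [-4.6, -1.2, -3.1]
t: 19.85
tool_pos: [0.5099, 0.1699, 0.0178]
force: [-5.8, -1.2, -3.1]
```

```bash
for i in 1; do
python3 -m inch '[[[-0.05,0,0.01,0,0,0,1],[0,0,0,0,0,0,1],[0,0,0,0,0,0,1]]]'
done | grep -v -e orie -e open; python3 -c "
from plant import robot
import time
s=robot.read_state();print(s['force'],s['tool_pos'])"
```

```text
t: 20.15
tool_pos: [0.5102, 0.1699, 0.0178]
force: [-7.5, -2.3, -1.2]
[-7.54684681 -2.25726813 -1.2157112 ] [0.51015271 0.16992689 0.01777857]
```

```bash
for i in 1; do
python3 -m inch '[[[0,0,0,0,0,0,0.6],[0,0,0,0,0,0,0.3],[0,0,0,0,0,0,0.3],[0,0,0,0,0,0,0.3]]]' 10
python3 -m inch '[[[0,0,-1,0,0,0,0.3],[0,0,-3,0,0,0,0.3],[0,0,-4,0,0,0,0.3],[0,0,-4,0,0,0,0.3],[0,0,0,0,0,0,0.3]]]'
done | grep -v -e orie
python3 - <<'E'
from plant import robot
from h import *
s=robot.read_state();c=robot.read_camera("wrist");c=wristcam(c,s)
t=robot.read_camera("scene")
o=np.zeros((600,800,3),np.uint8)
o[:300,:600]=cv2.resize(light(c["image"],.6)[:200,160:560],None,fx=1.5,fy=1.5)
o[300:,:600]=cv2.resize(light(t["image"],.6)[110:235,290:490],(600,300),interpolation=2)
cv2.imwrite("pics/f.png",o);pickle.dump(c,open("w5.pkl","wb"))
E
```

```text
t: 20.55
tool_pos: [0.512, 0.1704, 0.0187]
force: [0.0, -0.4, -0.0]
opening: 0.0322
t: 21.05
tool_pos: [0.5157, 0.1712, 0.1462]
force: [0.9, 0.5, 1.1]
opening: 0.0324
```

View pics/f.png

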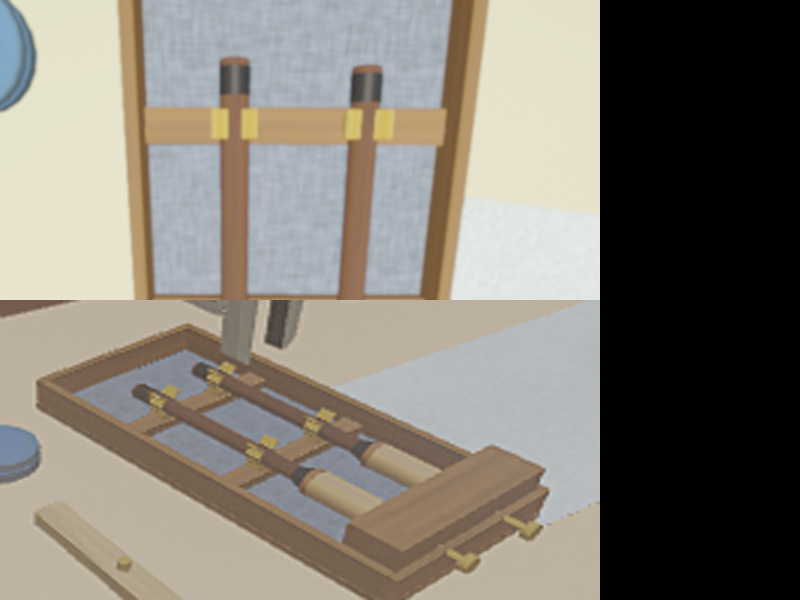

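```bash
python3 -c "
from plant import robot
print(robot.close_job())"
```

```text
the job is handed in; nothing more can be done
None
```

I put the brush away in the empty place of the case and handed the job in at about 21 s. `close_job()` gives no verdict, so I don't know how it was judged.

- **Clips:** I gripped the handle so that it was pressed midway between the two clips. They gave way at about 13 N. The handle was then drawn in and stood hard on the feet at no more than about 9 N.
- **Slide:** I slid it about 29 mm towards the end block, against roughly 2.5–3 N of drag. Before the nose met anything, the along-axis force rose to about 5 N. I put that down to the tool pressing down on the clips, so I lifted slightly.
- **Pad:** The force then climbed to about 7.8 N while the brush hardly advanced, so about 5 N was on the pad. I stopped and opened the fingers part-way so they cleared the stored brush and the case wall.

**Last checks:** after the arm drew clear, the wrist and scene pictures showed the handle between the halves of both clips, straight, with the cap in its hole. The stored brush, paperweight and paste box looked undisturbed.

**Not checked:**
- I did not measure how hard the nose bears on the pad after release. I judged it only from the push before letting go.
- The two estimates of how far the nose was from the hole before the slide differed, at 8 and 11 mm. The pad depth is therefore known only to about 18–21 mm.

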